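# Put the opened phones back in their own job trays

## Robot

A 6-joint arm with a two-finger parallel gripper is mounted at the origin on the work surface. World frame = base frame: x ahead of the robot, y to its left, z up, the work surface at z = 0. Lengths are in m, angles in rad, forces in N, time in s.
With the tool pointing down it reaches from about 0.35 to 0.8 m from the base axis. Payload 7.3 kg.
Tool frame: the origin (TCP) lies between the finger pads; the fingertips stand 25 mm ahead of it and the grasp point (between the pads) lies 6 mm ahead of it (r.tip_extent is the distance from the TCP to the fingertips, in m); z points along the fingers, y is the line along which they close (so a half turn about z gives the same grasp; the last joint's range is limited). The gripper opens to 85 mm and grips with 20 to 120 N. Pads are 22 mm wide; open, the fingers measure 114 mm over their backs; the gripper's body (76 mm by 85 mm) begins 54 mm behind the grasp point. The pads swing forward as they close: fully open they stand 13 mm farther back than shut.
Start: joints at [-1.398, 0.342, 1.524, -0, 1.275, -0.146], TCP at [0.165, -0.499, 0.256] pointing down, gripper open.
Joint ranges: [-2.53, 2.53], [-0.77, 2.02], [0.04, 2.7], [-1, 4.14], [0.28, 2.66], [-3.11, 3.11]. Speed limits (rad/s): [2.57, 2.57, 3.14, 3.14, 3.14, 3.14].

## Interface

Orientations are given as a unit quaternion [x, y, z, w].
In Python, from workcell import r, command_gripper, optics gives the robot as it stands. The module is installed in compiled form; this text tells all that it offers. Calls block until the motion is done:
- r.reach(position, orientation): joint-space move of the TCP to a pose.
- r.move_straight(position, orientation=None, speed=0.15, max_force=None): straight line of the TCP; orientation=None keeps the orientation; speed is the mean speed in m/s. With max_force (N) it stops when the force on the tool has changed by that much, and returns True; else False.
- r.movej(angles): joint-space move.
- command_gripper(opening, force=None): finger opening in m; force is the grip in N (None keeps the last); returns when the fingers have stopped.
- r.hold(seconds).
- r.solve_ik(position, orientation): joint angles nearest the present ones, or None.
- r.read_state(): the state.
- optics.get_image(name): name is "scene" or "top" or "wrist"; returns (picture, depth): 420x560x3 uint8, red, green, blue; 420x560 float32, m along the optical axis (not along the pixel's ray), 0 where there is no reading.
- optics.camera_model(name): a dict with "K" (3x3 intrinsics, pixels), "R" (3x3) and "t" (3): a world point X has camera coordinates R X + t; the wrist camera has in their place "tool_from_camera" (4x4, takes a point from camera to tool coordinates, whose origin is the TCP and whose axes are the flange's). Camera axes: x right, y down, z forward; pixel columns grow to the right and rows downward; lengths in m; the calibration is good to about 2 mm. The wrist camera is an equidistant fisheye: a pixel r from the principal point sees the ray r / f radians off the axis. A picture is of the moment at which its call begins: read the wrist's pose just before it. camera_model takes no time and is no camera call.
A pose or a line that the arm cannot do raises r.PlanningError and nothing moves.
- r.finish_job(): hands the job in; it is judged then, once.
The state is a dict: "time_s": time; "joint_positions": joint angles; "dq": joint speeds; "tau": joint torques, N m; "eef_pos": TCP position; "eef_rot": TCP orientation; "contact_force": force on the tool from outside, world axes, zero at the start; "torque": the same for the moment, N m; "grip_width": finger opening in m; "grip_force": force on a finger pad.
Only numpy, scipy, OpenCV 4.12 (cv2) and the standard library are available. Lean on these libraries where they do the work, as an engineer would, in place of code of your own. Each camera call takes 0.05 s, during which the arm holds its last target. There are 200 camera calls.

## Task

The three opened phones lie in the wrong job trays: put each one into the tray that holds the back cover of its own colour, lying flat on the middle of the foam pad, glass still down and lengthways like the pad. Park one phone on the free foam pad of the white work board to make room, and never let one phone touch another. The open phones are delicate, so set them down without dropping them, and leave the back covers where they lie.

Things in the scene. Friction and masses are not known exactly. Their poses are not given: they have to be found in the camera images.
- red_phone_mid (a point): Centre (half-way up) of the opened compact phone with the red frame: a flat block 124 mm long (its x axis) by 59 mm wide (its y axis) by 9 mm thick (its z axis, up), 90 to 155 g, lying glass down with battery and green logic board showing inside the red rim. At the start it lies lengthways on the pad of a tray that is not its own.
- blue_phone_mid (a point): Centre (half-way up) of the opened compact phone with the blue frame: a flat block 124 mm long (its x axis) by 59 mm wide (its y axis) by 9 mm thick (its z axis, up), 90 to 155 g, lying glass down with battery and green logic board showing inside the blue rim. At the start it lies lengthways on the pad of a tray that is not its own.
- yellow_phone_mid (a point): Centre (half-way up) of the opened compact phone with the yellow frame: a flat block 124 mm long (its x axis) by 59 mm wide (its y axis) by 9 mm thick (its z axis, up), 90 to 155 g, lying glass down with battery and green logic board showing inside the yellow rim. At the start it lies lengthways on the pad of a tray that is not its own.
- red_tray_pad (a point): Middle of the top of the black foam pad (100 mm along x, 40 mm along y, top 13 mm above the bench) in the fixed white job tray that holds the red cover; the three trays are else alike. Tray 230 (x) by 146 mm (y), walls 18 mm high, 3 mm thick, floor 3 mm. The pad is central in y and 40 mm towards -x of the tray's centre; a phone lies on it along x and overhangs it all round.
- blue_tray_pad (a point): Middle of the top of the black foam pad (100 mm along x, 40 mm along y, top 13 mm above the bench) in the fixed white job tray that holds the blue cover; the three trays are else alike. Tray 230 (x) by 146 mm (y), walls 18 mm high, 3 mm thick, floor 3 mm. The pad is central in y and 40 mm towards -x of the tray's centre; a phone lies on it along x and overhangs it all round.
- yellow_tray_pad (a point): Middle of the top of the black foam pad (100 mm along x, 40 mm along y, top 13 mm above the bench) in the fixed white job tray that holds the yellow cover; the three trays are else alike. Tray 230 (x) by 146 mm (y), walls 18 mm high, 3 mm thick, floor 3 mm. The pad is central in y and 40 mm towards -x of the tray's centre; a phone lies on it along x and overhangs it all round.
- board_pad (a point): Middle of the top of a like black foam pad (100 by 40 mm, top 13 mm above the bench) on the white work board, fixed, 230 (x) by 146 by 6 mm, no walls; 40 mm towards -x of the board's centre, free at the start. Near the board's +x end stand a flux jar 26 mm high and a low steel screw dish.
- red_cover_mid (a point): Centre of the loose red back cover, 124 mm (its y axis) by 59 mm (its x axis) by 6 mm, lying flat across the +x end of the red phone's tray, its middle about 107 mm from the pad's middle; it is to stay there.
- blue_cover_mid (a point): Centre of the loose blue back cover, 124 mm (its y axis) by 59 mm (its x axis) by 6 mm, lying flat across the +x end of the blue phone's tray, its middle about 107 mm from the pad's middle; it is to stay there.
- yellow_cover_mid (a point): Centre of the loose yellow back cover, 124 mm (its y axis) by 59 mm (its x axis) by 6 mm, lying flat across the +x end of the yellow phone's tray, its middle about 107 mm from the pad's middle; it is to stay there.

How it is judged:
By the outcome, as a careful person would: the job done as asked, in the order asked, and still so for the second after the job is handed in, with the robot touching nothing.
It also fails if it takes over 102 s, if anything falls off the work surface, if the arm or the gripper's body presses on something with over 40 N, if the wrist force passes 120 N, or if a joint passes its speed limit or range.

## Working session

There is one attempt and no reset: what is moved stays moved. The work goes in short steps, each a Python script; the robot and the scene stay as the last script left them, time stands still between calls to the robot, and variables do not carry over. Pictures are saved under pics/ and viewed, at most 14 in all, crops included, and the job is handed in when it is done.

```bash
mkdir -p pics
python3 - <<'E'
from workcell import r, optics
import cv2,numpy as np
for n in("top","scene"):
    p,d=optics.get_image(n); cv2.imwrite(f"pics/{n}.png",p[:,:,::-1]); np.savez(f"{n}.npz",p=p,d=d,**optics.camera_model(n))
print(optics.camera_model("top")); s=r.read_state(); print(s["time_s"],s["eef_rot"],r.tip_extent)
E
```

```text
{'K': array([[404.77571787,   0.        , 280.1908405 ],
       [  0.        , 404.77571787, 209.0127066 ],
       [  0.        ,   0.        ,   1.        ]]), 'R': array([[-0.02360914, -0.99955406, -0.01828374],
       [-0.99462725,  0.02532882, -0.10037468],
       [ 0.10079302,  0.01581575, -0.9947817 ]]), 't': array([0.03672023, 0.60433015, 0.71569754])}
0.1 [ 9.87324016e-01  1.58716145e-01 -1.02198956e-06 -6.87102408e-04] 0.025
```

View pics/top.png

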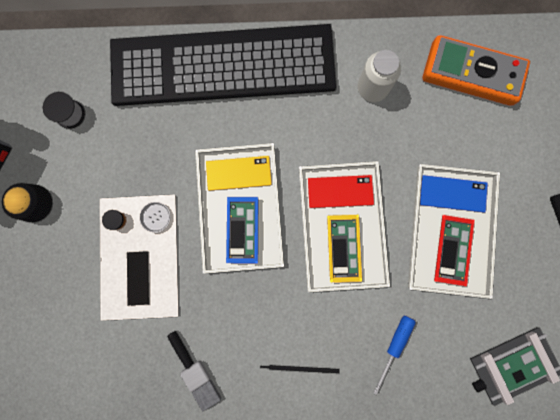

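View pics/scene.png

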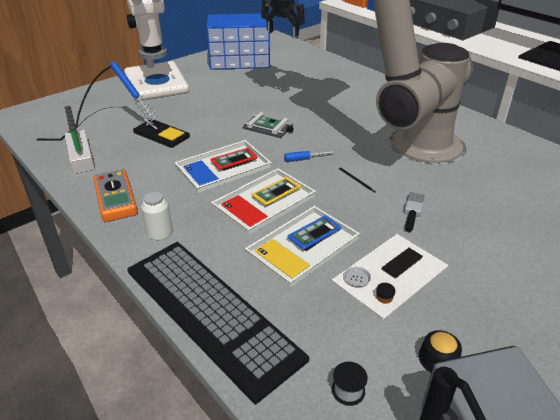

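The yellow tray (cols 197–284) holds the blue phone. The red tray (300–389) holds the yellow phone, and the blue tray (410–498) holds the red phone. The board with its free pad is at the left, with the pad at about (138,278). Image up is +x and left is +y. Next I measure the poses.

```bash
cat > see.py <<'E'
import cv2,numpy as np
def plane(uv,z,c):
    R,t,K=c["R"],c["t"],c["K"]; o=-R.T@t
    d=np.c_[cv2.undistortPoints(np.float64(uv).reshape(-1,1,2),K,None).reshape(-1,2),np.ones(len(uv))]@R
    return (o+d*((z-o[2])/d[:,2])[:,None])[:,:2]
def rect(mask,z,c,minpx=150):
    out=[]
    for k in cv2.findContours(mask.astype(np.uint8),cv2.RETR_EXTERNAL,cv2.CHAIN_APPROX_NONE)[0]:
        if cv2.contourArea(k)<minpx: continue
        (x,y),(w,h),a=cv2.minAreaRect(np.float32(plane(k.reshape(-1,2),z,c)*1000))
        if h>w: w,h,a=h,w,a+90
        out.append((x,y,w,h,(a+90)%180-90))
    return np.round(out,1)
def analyse(p,c):
    hsv=cv2.cvtColor(p,cv2.COLOR_RGB2HSV).astype(int); H,S,V=hsv[...,0],hsv[...,1],hsv[...,2]
    print("cam",-c["R"].T@c["t"])
    for n,m in dict(red=(H<8)|(H>172),yellow=(H>20)&(H<32),blue=(H>100)&(H<125)).items():
        m=m&(S>150)&(V>90)
        for z in(.009,.022): print(n,z,*rect(m,z,c),sep="\n  ")
    w=((V>165)&(S<60)).astype(np.uint8)
    w=cv2.morphologyEx(w,cv2.MORPH_OPEN,np.ones((2,2)))
    return hsv,w
E
python3 - <<'E'
from see import *
c=np.load("top.npz");p=c["p"];hsv,w=analyse(p,c)
print("white .018",*rect(w,.018,c,3000),"white .006",*rect(w,.006,c,3000),sep="\n")
b=np.zeros_like(w);b[240:315,115:165]=hsv[240:315,115:165,2]<70
print("pad",rect(b,.013,c))
uv=np.argwhere(np.ones(w.shape))[:,::-1]; d=c["d"].ravel()
X=np.c_[cv2.undistortPoints(np.float64(uv).reshape(-1,1,2),c["K"],None)[:,0],np.ones(len(uv))]*d[:,None]
Z=((X-c["t"])@c["R"])[:,2].reshape(w.shape)
for u,v in[(345,247),(455,250),(242,230),(340,192),(138,278),(110,300),(350,330),(310,250)]: print((u,v),np.round(np.median(Z[v-2:v+3,u-2:u+3])*1000,1))
E
```

```text
cam [0.52981285 0.0100776  0.77329364]
red
  0.009
  [ 522.3 -300.2  124.5   60.3  -10.6]
  [638.6 -92.9 121.8  56.8 -88.6]
red
  0.022
  [ 522.4 -294.9  122.4   59.2  -10.6]
  [636.7 -91.1 119.7  55.8 -88.6]
yellow
  0.009
  [ 5.309e+02 -9.600e+01  1.240e+02  5.910e+01  4.000e-01]
  [679.3 101.2 121.8  56.9 -86.4]
yellow
  0.022
  [ 5.309e+02 -9.420e+01  1.219e+02  5.810e+01  4.000e-01]
  [676.7  99.7 119.7  56.  -86.4]
blue
  0.009
  [ 367.6 -192.9   74.6   25.6  -27.8]
  [570.7  95.6 123.3  57.2  -1. ]
  [ 628.8 -305.8  122.    56.5   81.8]
blue
  0.022
  [ 370.3 -189.5   73.3   25.2  -27.8]
  [570.   94.1 121.2  56.2  -1. ]
  [ 627.1 -300.4  119.9   55.5   81.8]
white .018
[522.9 288.1 227.4 144.5   1.6]
[ 558.  -301.4  235.3  151.4   -7.8]
[571.4 -95.8 235.2 151.6   2.4]
[610.5  99.3 235.5 151.5   3.3]
white .006
[522.8 292.5 231.  146.8   1.6]
[ 558.5 -306.4  239.1  153.8   -7.8]
[572.  -97.5 238.9 154.    2.4]
[611.8 100.7 239.2 153.9   3.3]
pad [[484.4 291.7  96.6  39.5   0.8]]
(345, 247) 20.6
(455, 250) 20.6
(242, 230) 20.7
(340, 192) 9.0
(138, 278) 11.8
(110, 300) 5.4
(350, 330) -0.8
(310, 250) 2.5
```

```bash
cat > job.py <<'E'
from workcell import r, command_gripper, optics
from see import *
def q(deg): a=np.radians(deg)/2; return [np.cos(a),np.sin(a),0,0]
def st(): s=r.read_state(); return round(s["time_s"],2),np.round(s["eef_pos"],4),round(s["grip_width"],4),np.round(s["contact_force"],1),round(s["grip_force"],1)
def wrist_cam():
    from scipy.spatial.transform import Rotation as Ro
    s=r.read_state(); T=np.eye(4); T[:3,:3]=Ro.from_quat(s["eef_rot"]).as_matrix(); T[:3,3]=s["eef_pos"]
    m=optics.camera_model("wrist"); p,d=optics.get_image("wrist")
    W=np.linalg.inv(T@np.array(m["tool_from_camera"]))
    c=dict(K=np.array(m["K"]),R=W[:3,:3],t=W[:3,3])
    p=cv2.fisheye.undistortImage(p,c["K"],np.zeros(4),Knew=c["K"])   # equidistant -> pinhole
    return p,c
E
python3 - <<'E'
from job import *
command_gripper(.072,40)
r.reach([.570,.094,.20],q(0)); print(st(),r.tip_extent)
p,c=wrist_cam(); cv2.imwrite("pics/w1.png",p[:,:,::-1]); analyse(p,c)
E
```

```text
(2.94, array([0.5702, 0.0932, 0.2001]), 0.0722, array([ 0.4, -0.2, -0.5]), 0.0) 0.025
cam [0.64486529 0.09447174 0.31680718]
red
  0.009
  [638.8 -90.1 121.1  56.4 -88.7]
red
  0.022
  [639.  -82.3 116.   54.  -88.7]
yellow
  0.009
  [526.9 -98.9 127.1  61.6   0.7]
  [679.  102.4 120.9  56.6 -86.4]
yellow
  0.022
  [531.9 -90.7 121.8  59.    0.7]
  [677.5 102.  115.7  54.2 -86.4]
blue
  0.009
  [566.4  94.9 127.   59.6  -1.6]
blue
  0.022
  [569.7  94.9 121.7  57.1  -1.6]
```

View pics/w1.png

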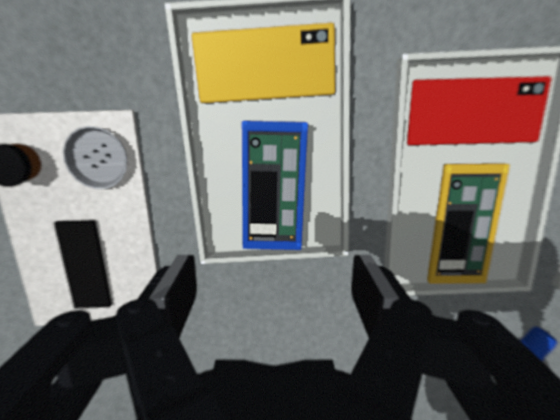

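The wrist view shows the blue phone at (275,185) inside its tray. Both cameras agree to about 1 mm: (0.570, 0.0945), yaw −1.3°. I descend on it to find the tray floor.

Run:
```python
from job import *
x,y,o=.5698,.0945,q(-1.3)
r.move_straight([x,y,.05],o,speed=.15); print(st())
print(r.move_straight([x,y,.018],speed=.025,max_force=4)); print(st())
```

```text
(4.14, array([0.5705, 0.0945, 0.0509]), 0.072, array([-1.6, -0.5, -0.3]), 0.0)
True
(5.26, array([0.5697, 0.0945, 0.0197]), 0.072, array([-0.8, -0.6,  5.1]), 2.4)
```

Run:
```python
from job import *
x,y=.5698,.0945
r.move_straight([x,y,.0235],speed=.05)
command_gripper(.04,40); print(st())
z0=r.read_state()["eef_pos"]
r.move_straight([x,y,.06],speed=.06); print(st())
r.move_straight([x,y,.13],speed=.15)
p,c=wrist_cam(); cv2.imwrite("pics/w2.png",p[:,:,::-1])
```

```text
(5.78, array([0.5698, 0.0945, 0.0237]), 0.058, array([-1.6, -0.6,  3.7]), 42.9)
(6.53, array([0.5696, 0.0945, 0.0599]), 0.0581, array([-0.2,  0.4, -1. ]), 42.9)
```

View pics/w2.png

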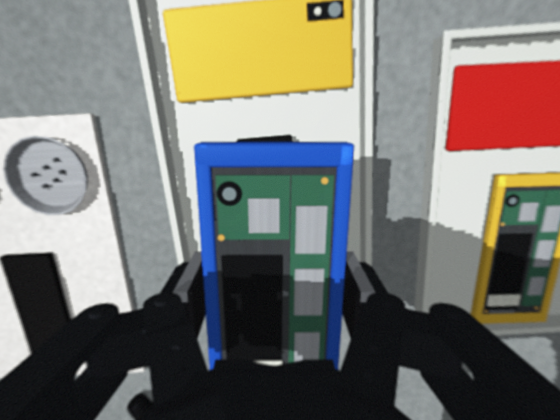

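The phone is held level by its long sides, with its front edge at row 150. The fingertips swing about 4 mm forward when closing. At this grip height they would hit the 6 mm board before the phone reached its pad, so I set it back on its own pad and regrip 5 mm higher.

```bash
cat >> job.py <<'E'
ZG=.029
def lift(x,y,up=.10):
    command_gripper(.04,40); print("grip",st())
    r.move_straight([x,y,ZG+.02],speed=.05); print("lift",st()); r.move_straight([x,y,up],speed=.15)
def pick(x,y,yaw):
    command_gripper(.072,40)
    r.reach([x,y,.10],q(yaw)); r.move_straight([x,y,ZG+.016],speed=.12)
    print("hit",r.move_straight([x,y,ZG],speed=.04,max_force=5)); lift(x,y)
def place(x,y,yaw):
    r.reach([x,y,.10],q(yaw)); r.move_straight([x,y,ZG+.012],speed=.12)
    print("touch",r.move_straight([x,y,ZG-.0005],speed=.015,max_force=4)); print("down",st())
    command_gripper(.066,40); r.hold(.1); command_gripper(.072)
    r.move_straight([x,y,.10],speed=.15); print("rel",st())
E
python3 - <<'E'
from job import *
x,y=.5698,.0945
r.move_straight([x,y,.036],speed=.15)
print(r.move_straight([x,y,.0235],speed=.015,max_force=4),st())
command_gripper(.066,40)
r.move_straight([x,y,ZG],speed=.05); print(st())
lift(x,y,.10)
place(.4838,.2916,1.5)
p,c=wrist_cam(); cv2.imwrite("pics/w3.png",p[:,:,::-1]); analyse(p,c)
E
```

```text
True (8.77, array([0.5696, 0.0945, 0.0236]), 0.0577, array([-0.4, -1. ,  5.7]), 43.7)
(9.29, array([0.5702, 0.0945, 0.0294]), 0.066, array([ 0.9, -0.1, -0.7]), 0.0)
grip (9.53, array([0.57  , 0.0945, 0.0294]), 0.0581, array([-1.5,  0.4,  5.3]), 43.2)
lift (10.07, array([0.5698, 0.0945, 0.0492]), 0.0583, array([-0.6,  0.4, -0.7]), 42.9)
touch True
down (12.8, array([0.4837, 0.2916, 0.0294]), 0.0581, array([ 0.6, -0.7,  5. ]), 43.5)
rel (14.01, array([0.4834, 0.2914, 0.0995]), 0.072, array([-0.6, -0.2,  0.1]), 0.0)
cam [0.55839313 0.29484687 0.21596956]
red
  0.009
red
  0.022
yellow
  0.009
yellow
  0.022
blue
  0.009
  [478.8 292.8 129.2  61.2   1.5]
blue
  0.022
  [483.8 292.9 121.1  57.3   1.5]
```

View pics/w3.png

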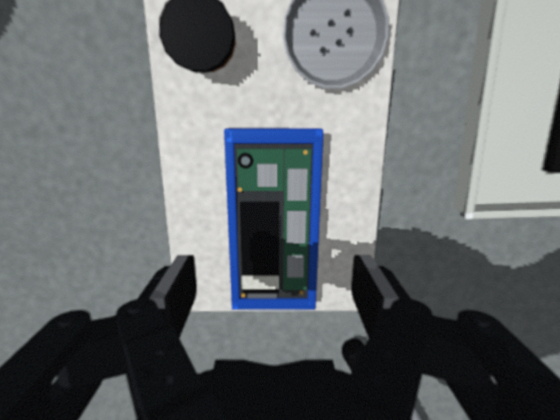

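The blue phone lies centred on the board pad at (275,220). Now I measure the freed pad in the yellow tray from the top camera and move the yellow phone.

```bash
cat >> job.py <<'E'
def pad(u,v,hu=28,hv=42):
    c=optics.camera_model("top"); p,_=optics.get_image("top")
    m=np.zeros(p.shape[:2]); m[v-hv:v+hv,u-hu:u+hu]=p[v-hv:v+hv,u-hu:u+hu].max(2)<70
    o=rect(m,.013,c,300); print("pad",o); return o
E
python3 - <<'E'
from job import *
pad(242,230)
pick(.5311,-.094,.5)
pad(242,230)
E
```

```text
pad [[571.8  97.4  97.3  38.2   3.2]]
hit False
grip (17.2, array([ 0.5313, -0.0941,  0.0294]), 0.0581, array([-1. , -0. ,  2.5]), 43.3)
lift (17.75, array([ 0.5312, -0.094 ,  0.0493]), 0.0581, array([-1.6,  0.5, -1.8]), 42.9)
pad [[571.8  97.3  97.3  37.9   3.3]]
```

Run:
```python
from job import *
place(.5715,.0972,3.4)
p,c=wrist_cam(); cv2.imwrite("pics/w4.png",p[:,:,::-1]); analyse(p,c)
pad(345,250)
pick(.5223,-.2951,-10.6)
pad(345,250)
```

```text
touch True
down (20.47, array([0.5714, 0.0973, 0.0294]), 0.0579, array([-0.3, -0.1,  5.6]), 43.7)
rel (21.68, array([0.571 , 0.0972, 0.0995]), 0.0721, array([-0.3, -1.4, -0.6]), 0.0)
cam [0.64598658 0.10292381 0.21591756]
red
  0.009
  [638.  -55.9  56.7  56.    1.4]
red
  0.022
  [638.5 -46.   53.2  52.4   1.4]
yellow
  0.009
  [566.7  98.3 129.8  61.2   3.4]
  [675.9 102.3 120.9  50.9 -86.6]
yellow
  0.022
  [571.7  98.6 121.7  57.3   3.4]
  [674.  102.3 113.3  47.7 -86.6]
blue
  0.009
  [503.2 281.   76.2  15.2   0.9]
blue
  0.022
  [512.2 269.8  71.4  14.3   0.9]
pad [[532.4 -95.7  97.4  38.7   2.2]]
hit False
grip (24.88, array([ 0.5226, -0.2953,  0.0294]), 0.058, array([-0.7, -0.5,  1.7]), 43.5)
lift (25.43, array([ 0.5223, -0.2951,  0.0493]), 0.0577, array([-0.1,  0. , -1.8]), 43.2)
pad [[532.6 -95.9  97.   38.7   2.5]]
```

View pics/w4.png

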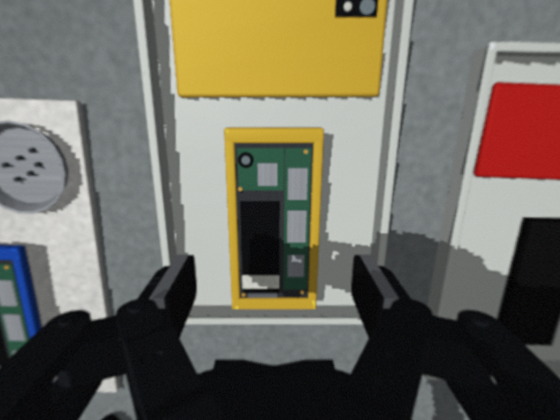

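The yellow phone is centred in its tray at (275,218). Next the red phone goes into the red tray, then the blue phone into the blue tray.

Run:
```python
from job import *
place(.5322,-.0963,2.3)
p,c=wrist_cam(); analyse(p,c)
pick(.4838,.2918,1.5)
pad(455,250)
```

```text
touch True
down (28.17, array([ 0.5321, -0.0962,  0.0294]), 0.0583, array([ 0.5, -0.5,  4.8]), 43.7)
rel (29.38, array([ 0.5318, -0.0962,  0.0995]), 0.0721, array([ 0.5, -0.2,  0.1]), 0.0)
cam [ 0.60674506 -0.09193948  0.21605561]
red
  0.009
  [528.2 -95.  129.6  61.2   2.3]
  [636.  -92.2 121.3  53.3 -88.1]
red
  0.022
  [533.1 -94.8 121.5  57.4   2.3]
  [634.2 -92.2 113.7  50.  -88.1]
yellow
  0.009
  [544.9  75.8  84.8  20.8 -11.6]
  [654.6  52.5  24.1   4.  -87.7]
yellow
  0.022
  [548.8  65.3  79.5  19.5 -11.6]
  [651.6  43.5  22.6   3.7 -87.7]
blue
  0.009
  [ 631.2 -247.9   60.7   22.5   16.7]
blue
  0.022
  [ 629.7 -238.1   56.9   21.1   16.7]
hit False
grip (32.52, array([0.484 , 0.292 , 0.0294]), 0.058, array([-0.4,  2. ,  1.8]), 43.2)
lift (33.08, array([0.4839, 0.2918, 0.0493]), 0.0581, array([-0.8, -0.4, -1.6]), 42.9)
pad [[ 520.  -292.7   97.1   40.4   -8. ]]
```

Run:
```python
from job import *
place(.5195,-.2938,-8.0)
r.move_straight([.5195,-.2938,.2],speed=.2)
p,c=wrist_cam(); analyse(p,c); cv2.imwrite("pics/w5.png",p[:,:,::-1])
r.movej([-1.398,.342,1.524,0,1.275,-.146]); print(st())
p,_=optics.get_image("top"); cv2.imwrite("pics/top2.png",p[:,:,::-1]); analyse(p,optics.camera_model("top"))
```

```text
touch True
down (37.1, array([ 0.5193, -0.2937,  0.0293]), 0.0579, array([-0.7,  0.6,  4.9]), 43.6)
rel (38.31, array([ 0.5191, -0.2935,  0.0995]), 0.0719, array([-0.3, -0.2, -0.5]), 0.0)
cam [ 0.5933286  -0.30266822  0.31461087]
red
  0.009
  [530.4 -88.1 126.3  61.8   2.2]
  [ 638.3 -102.4  105.6   56.6  -88.7]
red
  0.022
  [533.  -97.3 120.9  59.2   2.2]
  [ 636.4 -110.9  101.1   54.2  -88.7]
yellow
  0.009
  [ 585.7 -533.6   58.4   45.4   15.7]
yellow
  0.022
  [ 586.1 -523.8   55.9   43.5   15.7]
blue
  0.009
  [ 361.2 -187.4   84.3   24.2  -27.6]
  [ 515.1 -291.6  126.7   59.6   -8. ]
  [ 628.3 -306.   121.6   56.6   81.9]
blue
  0.022
  [ 371.  -192.3   80.7   23.2  -27.6]
  [ 518.4 -292.1  121.3   57.1   -8. ]
  [ 626.9 -305.9  116.4   54.2   81.9]
(40.53, array([ 0.1652, -0.4984,  0.256 ]), 0.0716, array([ 1.1, -0.1, -0. ]), 0.0)
cam [0.52981285 0.0100776  0.77329364]
red
  0.009
  [532.5 -97.1 124.4  59.    2.3]
  [638.6 -92.9 121.8  56.8 -88.6]
red
  0.022
  [532.4 -95.3 122.3  58.    2.3]
  [636.7 -91.1 119.7  55.8 -88.6]
yellow
  0.009
  [571.7  98.9 124.   58.6   3.5]
  [679.3 101.2 121.8  56.9 -86.4]
yellow
  0.022
  [571.   97.4 121.9  57.6   3.5]
  [676.7  99.7 119.7  56.  -86.4]
blue
  0.009
  [ 367.6 -192.9   74.6   25.6  -27.8]
  [ 518.2 -296.7  123.7   59.3   -8. ]
  [ 628.8 -305.8  122.    56.5   81.8]
blue
  0.022
  [ 370.3 -189.5   73.3   25.2  -27.8]
  [ 518.4 -291.5  121.6   58.3   -8. ]
  [ 627.1 -300.4  119.9   55.5   81.8]
```

View pics/w5.png

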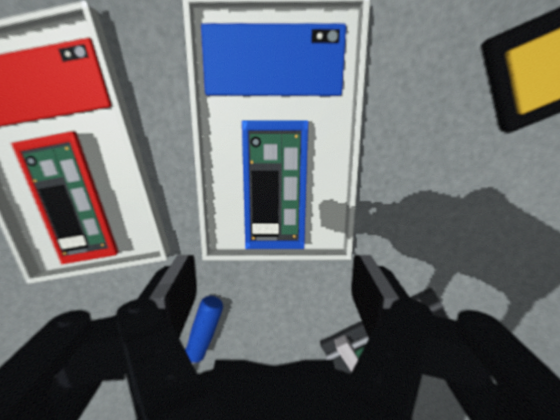

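View pics/top2.png

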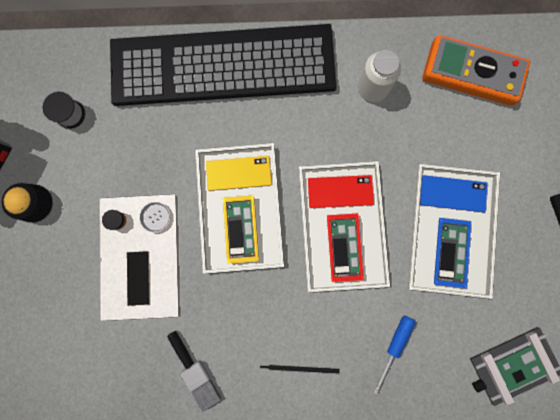

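All three phones lie in their own trays: yellow at (240,230), red at (345,247) and blue at (452,252). The covers are exactly where they started and the board is empty, so I hand in.

```bash
python3 -c "
from workcell import r
print(r.finish_job())"
```

```text
the job is handed in; nothing more can be done
None
```

The job is handed in at about 41 s: each phone was set down gently in the tray of its own colour, within about 2 mm of the pad's middle by the cameras, and the back covers did not move.

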